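# Lean gel plates to dry and shut their case

### The job

Take every glass plate out of the open blue case and lean it on the drying rack: lower edge square along the black rubber strip with its whole thickness on the strip, back against the steel rail so that it leans about 20 degrees from upright and stays put, plates side by side without touching one another. Then lay the bench timer flat, face up, in the shallow tray of the case, and only then press the case lid down until its catch snaps shut. Leave the tube rack, slide box and forceps where they are.

Things in the scene. Friction and masses are not known exactly. Their poses are not given: they have to be found in the camera images.
- case: blue plastic carrying case, fixed to the bench, outer 100 (x) x 256 (y) x 134 mm high, walls 5 mm, open on top; origin at the centre of its underside, z up; the lid hinges on its far (+x) long wall. The plate slots fill its -y end, a shallow tray its +y end; a 4 mm wall at y = 11 mm (128 mm high) parts them
- case_slots (a point): middle of the floor of the middle plate slot, in the case frame at x = 0, y = -57, z = 6 mm; axes as the case. The three slots lie 38 mm apart along case y (y = -95, -57, -19 mm), each 9 mm wide; grey combs up to 124 mm height guide only the plates' side edges (more than 24 mm from the middle in x)
- case_tray (a point): centre of the shallow tray's floor in the case: the floor is 90 mm above the bench, 90 mm (case x) by 110 mm (case y), the walls round it rise 38 to 44 mm above it; axes as the case
- lid (a joint): hinge of the case lid: 0 is shut, about 1.75 to 2.0 rad at the start (open, leaning back past upright). Stiff hinge (0.14 N m): the lid stays where it is left. At about 0.11 rad a spring catch at the middle of the front wall resists; about 8 N pressed down at the middle of the lid's front edge takes it past; it is snapped shut below 0.03 rad
- lid_hinge (a point): point on the lid's hinge axis, midway along it, at the top of the case's far wall (134 mm above the bench); in the case frame at x = +50, y = 0 mm, the axis runs along case y. The lid is a 6 mm thick panel that reaches 114 mm from the axis; shut, its top is 140 mm above the bench
- lid_front (a point): point on the lid's outer face, middle of its length, 105 mm from the hinge axis, near the free front edge; turns with the lid; a good place to press
- rack: aluminium drying rack, fixed to the bench: base 110 (x) x 290 (y) x 8 mm, with a black rubber strip along y and, behind it, a round steel rail along y carried by two struts at y = +-138 mm; origin at the centre of its underside, x points from the strip toward the rail's side, the way the plates lean. There is room for three plates, for example at y = -80, 0 and +80 mm
- rack_strip (a point): middle of the top of the rubber strip: strip 20 mm wide (x), 270 mm long (y), top 11 mm above the bench, bordered by two thin white lines. With the middle of a plate's lower edge at the strip's middle line (x = -20 mm in the rack) and its back on the rail it leans 20 degrees
- rack_rail (a point): middle of the rail's axis: rail 10 mm in diameter, in the rack frame at x = +10 mm, z = 70.4 mm
- timer: white bench timer lying face up, 58 (x) x 68 (y) x 20 mm (its solid part 17 mm), 60 g, loose; origin at the centre of its underside, z up out of its face; grasp it across the 58 mm
- plate_1: green-tinted glass plate, 6 (x, thickness) x 60 (y, width) x 125 mm (z, long way), 110 g, all plates alike, loose; origin at the middle of its lower edge face, z toward its upper edge. Starts upright in one of the case's slots, thickness along the case's y, top 131 mm above the bench (3 mm below the rim). Absent in some starts
- plate_1_top (a point): middle of this plate's upper edge face
- plate_2: green-tinted glass plate, 6 (x, thickness) x 60 (y, width) x 125 mm (z, long way), 110 g, all plates alike, loose; origin at the middle of its lower edge face, z toward its upper edge. Starts upright in one of the case's slots, thickness along the case's y, top 131 mm above the bench (3 mm below the rim). Absent in some starts
- plate_2_top (a point): middle of this plate's upper edge face
- plate_3: green-tinted glass plate, 6 (x, thickness) x 60 (y, width) x 125 mm (z, long way), 110 g, all plates alike, loose; origin at the middle of its lower edge face, z toward its upper edge. Starts upright in one of the case's slots, thickness along the case's y, top 131 mm above the bench (3 mm below the rim). Absent in some starts
- plate_3_top (a point): middle of this plate's upper edge face
- tube_rack: red rack with a row of white tubes, 60 x 230 x 44 mm, origin at the centre of its underside; bystander
- slide_box: blue slide box, 34 x 82 x 66 mm, origin at the centre of its underside; bystander
- forceps: steel forceps lying on the bench, 20 x 126 x 9 mm, origin at the centre of the underside; bystander
Mind the look-alikes: they are no part of the job. What is shaped like the plate_1 but yellow is not meant.

How it is judged (in metres and radians):
On the way, in this order (a step that is already met when the one before it is completed fails the run):
1. with the lid still open, every plate leans on the rack and the timer lies in the case's tray (x of plate_1 in the frame of rack between -0.0285 and -0.0115 m and y of plate_1 in the frame of rack between -0.115 and 0.115 m and z of plate_1 in the frame of rack between 0.008 and 0.017 m and angle between plate_1's own z axis and vertical between 0.23 and 0.47 rad and x of each of plate_1_top, plate_2_top, plate_3_top in the frame of rack above 0 m and angle between the y axis of each of plate_1, plate_2, plate_3 and the y axis of rack, either way round below 0.12 rad and linear speed of each of plate_1, plate_2, plate_3, timer below 0.02 m/s and x of plate_2 in the frame of rack between -0.0285 and -0.0115 m and y of plate_2 in the frame of rack between -0.115 and 0.115 m and z of plate_2 in the frame of rack between 0.008 and 0.017 m and angle between plate_2's own z axis and vertical between 0.23 and 0.47 rad and x of plate_3 in the frame of rack between -0.0285 and -0.0115 m and y of plate_3 in the frame of rack between -0.115 and 0.115 m and z of plate_3 in the frame of rack between 0.008 and 0.017 m and angle between plate_3's own z axis and vertical between 0.23 and 0.47 rad and contact force between plate_1 and plate_2 below 0.05 N and contact force between each of plate_1, plate_2 and plate_3 below 0.05 N and x of timer in the frame of case between -0.05 and 0.05 m and y of timer in the frame of case between 0.01 and 0.125 m and z of timer in the frame of case between 0.084 and 0.1 m and angle between timer's own z axis and vertical below 0.15 rad and value of joint lid above 0.5 rad), for 0.3 s.
2. the lid is pressed shut past its catch (value of joint lid below 0.03 rad), for 0.2 s.
At the end, for the whole second after the job is handed in: Each plate leans back on the rack's rail 13 to 27 degrees, square within 0.12 rad, its lower edge within 8.5 mm of the strip's middle line and 115 mm of the rack's middle, at rest, touching no other plate; the timer lies flat (0.15 rad) on the tray; the lid is below 0.03 rad (x of plate_1 in the frame of rack between -0.0285 and -0.0115 m and y of plate_1 in the frame of rack between -0.115 and 0.115 m and z of plate_1 in the frame of rack between 0.008 and 0.017 m and angle between plate_1's own z axis and vertical between 0.23 and 0.47 rad and x of each of plate_1_top, plate_2_top, plate_3_top in the frame of rack above 0 m and angle between the y axis of each of plate_1, plate_2, plate_3 and the y axis of rack, either way round below 0.12 rad and linear speed of each of plate_1, plate_2, plate_3, timer below 0.02 m/s and x of plate_2 in the frame of rack between -0.0285 and -0.0115 m and y of plate_2 in the frame of rack between -0.115 and 0.115 m and z of plate_2 in the frame of rack between 0.008 and 0.017 m and angle between plate_2's own z axis and vertical between 0.23 and 0.47 rad and x of plate_3 in the frame of rack between -0.0285 and -0.0115 m and y of plate_3 in the frame of rack between -0.115 and 0.115 m and z of plate_3 in the frame of rack between 0.008 and 0.017 m and angle between plate_3's own z axis and vertical between 0.23 and 0.47 rad and contact force between plate_1 and plate_2 below 0.05 N and contact force between each of plate_1, plate_2 and plate_3 below 0.05 N and x of timer in the frame of case between -0.05 and 0.05 m and y of timer in the frame of case between 0.01 and 0.125 m and z of timer in the frame of case between 0.084 and 0.1 m and angle between timer's own z axis and vertical below 0.15 rad and value of joint lid below 0.03 rad).
It fails at once if the red tube rack is moved by more than 40 mm (distance of tube_rack from where it was at the start of the episode above 0.04 m).
It fails at once if the blue slide box is moved by more than 40 mm (distance of slide_box from where it was at the start of the episode above 0.04 m).
It fails at once if the forceps is moved by more than 40 mm (distance of forceps from where it was at the start of the episode above 0.04 m).
Of plate_1, plate_2, plate_3 only 2 to 3 are there at a start; the rules pass over those that are not, and their reading is None.
At some moment in a run one of timer may be knocked a few centimetres aside while the robot is not near it.
It also fails if it takes over 210 s, if anything falls off the work surface, if the arm or the gripper's body presses on something with over 40 N, if the wrist force passes 120 N, or if a joint passes its speed limit or range.

### The arm

A 6-joint arm with a two-finger parallel gripper is mounted at the origin on a cart in front of the work surface, level with it; the furniture and walls round the work are solid. World frame = base frame: x ahead of the robot, y to its left, z up, the work surface at z = 0. Lengths are in m, angles in degrees, forces in N, time in s.
With the tool pointing down it reaches from about 0.4 to 0.825 m from the base axis. Payload 7 kg.
Tool frame: the origin (TCP) lies midway between the tips of the shut fingers; the grasp point (between the pads) lies 19 mm behind it; z points along the fingers, y is the line along which they close (so a half turn about z gives the same grasp; the last joint's range is limited). The gripper opens to 88 mm and grips with 3 to 60 N. Pads are 19 mm wide; open, the fingers measure 130 mm over their backs; the gripper's body (78 mm by 193 mm) begins 47 mm behind the grasp point.
Start: joints at [-49.842, 20.546, 0.682, 0, -70.136, -16.507], TCP at [0.271, -0.618, 0.227] pointing down, gripper open.
Joint ranges: [-176.03, 176.03], [-82.01, 121.73], [-58.28, 71.71], [-173.87, 95.51], [-174.79, -0.11], [-173.66, 173.66]. Speed limits (degrees/s): [136.94, 136.94, 172.46, 180, 180, 180].

### API

Orientations are given as [roll, pitch, yaw] about the fixed x, y, z axes, in that order (R = Rz(yaw) Ry(pitch) Rx(roll)).
In Python, from station import robot gives the robot as it stands. The module is installed in compiled form; this text tells all that it offers. Calls block until the motion is done:
- robot.move_to(position, orientation): joint-space move of the TCP to a pose.
- robot.line_to(position, rotation=None, max_speed=0.15): straight line of the TCP; rotation=None keeps the orientation; max_speed is the mean speed in m/s.
- robot.set_joints(angles): joint-space move.
- robot.grip(opening, newtons=None): finger opening in m; newtons is the grip in N (None keeps the last); returns when the fingers have stopped.
- robot.wait(seconds).
- robot.ik(position, orientation): joint angles nearest the present ones, or None.
- robot.get_state(): the state.
- robot.read_camera(name): name is "side" or "top" or "wrist"; returns the picture (420x560x3 uint8, red, green, blue); there is no depth.
- robot.get_calibration(name): a dict with "fx", "fy", "cx", "cy" (pixels), "T" (4x4, takes a point from camera to world coordinates); the wrist camera has in their place "mount" (4x4, takes a point from camera to tool coordinates, whose origin is the TCP and whose axes are the flange's). Camera axes: x right, y down, z forward; pixel columns grow to the right and rows downward; lengths in m; the calibration is good to about 2 mm. The wrist camera is an equidistant fisheye: a pixel r from the principal point sees the ray r / f radians off the axis. A picture is of the moment at which its call begins: read the wrist's pose just before it. get_calibration takes no time and is no camera call.
A pose or a line that the arm cannot do raises robot.Unreachable and nothing moves.
- robot.job_done(): hands the job in; it is judged then, once.
The state is a dict: "clock": time; "joint_pos": joint angles; "qd": joint speeds; "effort": joint torques, N m; "tcp_pos": TCP position; "eef_rot": TCP orientation; "force": force on the tool from outside, world axes, zero at the start; "wrist_torque": the same for the moment, N m; "grip_width": finger opening in m; "grasp_force": force on a finger pad.
Only numpy, scipy, OpenCV 4.12 (cv2) and the standard library are available. Lean on these libraries where they do the work, as an engineer would, in place of code of your own. Each camera call takes 0.05 s, during which the arm holds its last target. There are 200 camera calls.

## Working session

There is one attempt and no reset: what is moved stays moved. The work goes in short steps, each a Python script; the robot and the scene stay as the last script left them, time stands still between calls to the robot, and variables do not carry over. Pictures are saved under pics/ and viewed, at most 14 in all, crops included, and the job is handed in when it is done.

```bash
mkdir -p pics
python3 - <<'E'
from station import robot
import cv2,numpy as np
np.set_printoptions(precision=4,suppress=True)
for n in("top","side","wrist"):
    im=robot.read_camera(n); cv2.imwrite(f"pics/{n}0.png",im[:,:,::-1]); c=robot.get_calibration(n)
    print(n,{k:(v if np.isscalar(v) else np.array(v)) for k,v in c.items()})
print(robot.get_state())
E
```

```text
top {'fx': 484.4465014067288, 'fy': 484.4465014067288, 'cx': 287.2739381371196, 'cy': 209.59944699903164, 'T': array([[ 0.0212, -0.9851,  0.1704,  0.3682],
       [-0.9998, -0.0216, -0.0005, -0.0216],
       [ 0.0042, -0.1704, -0.9854,  1.2407],
       [ 0.    ,  0.    ,  0.    ,  1.    ]])}
side {'fx': 408.2125923488175, 'fy': 408.2125923488175, 'cx': 274.9591895890457, 'cy': 212.76201060506446, 'T': array([[-0.9989, -0.0333,  0.0337,  0.5224],
       [-0.0473,  0.716 , -0.6965,  0.6451],
       [-0.0009, -0.6973, -0.7167,  0.8208],
       [ 0.    ,  0.    ,  0.    ,  1.    ]])}
wrist {'fx': 325.19226210127806, 'fy': 325.19226210127806, 'cx': 281.2690060163054, 'cy': 212.28270280322178, 'mount': array([[-0.0006, -0.962 , -0.273 ,  0.0743],
       [ 1.    , -0.0005, -0.0004,  0.0002],
       [ 0.0003, -0.273 ,  0.962 , -0.1584],
       [ 0.    ,  0.    ,  0.    ,  1.    ]])}
{'clock': 0.15, 'joint_pos': array([-49.8407,  20.5799,   0.6467,  -0.0145, -70.135 , -16.5073]), 'qd': array([ 0.0156, -0.1668,  0.1818,  0.0569,  0.0491, -0.0734]), 'effort': array([ -0.0021, -58.3274,  29.3288,   7.0013,   0.0087,  -0.0001]), 'tcp_pos': array([ 0.2706, -0.618 ,  0.2259]), 'eef_rot': array([ 179.9307,   -0.0063, -156.353 ]), 'force': array([-0.5755, -0.184 ,  0.0333]), 'wrist_torque': array([ 0.0375, -0.0266, -0.065 ]), 'grasp_force': 0.0, 'grip_width': 0.08751040117286452}
```

View pics/top0.png

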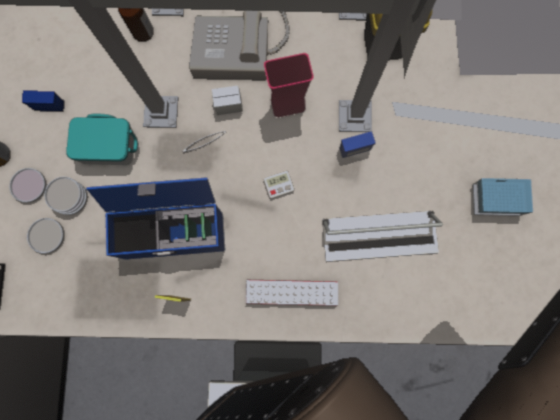

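View pics/side0.png

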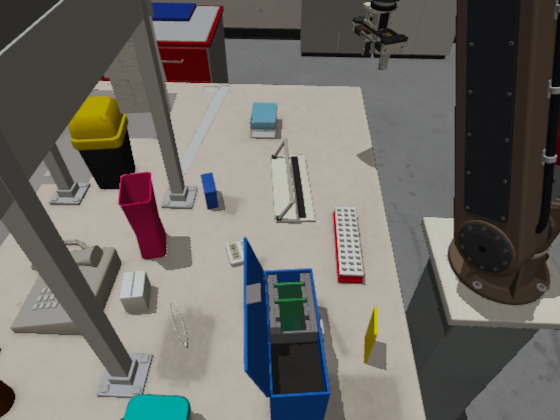

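Top view: the case is at about (163,232) with the lid standing behind it. There are two green plates at about (187,227) and (205,225), the timer is at (278,186) and the rack at (380,237). Forceps are at (203,142), slide box at (357,145) and tube rack at (292,293). The yellow plate at (172,298) is the look-alike. I'll check with an enlarged crop.

Run:
```python
import cv2,numpy as np
im=cv2.imread("pics/top0.png")
a=cv2.resize(im[170:310,85:225],None,fx=4,fy=4,interpolation=cv2.INTER_CUBIC)
cv2.imwrite("pics/c1.png",a)
b=cv2.resize(im[160:270,255:445],None,fx=4,fy=4,interpolation=cv2.INTER_CUBIC)
cv2.imwrite("pics/c2.png",b)
```

```text
(no output)
```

View pics/c1.png

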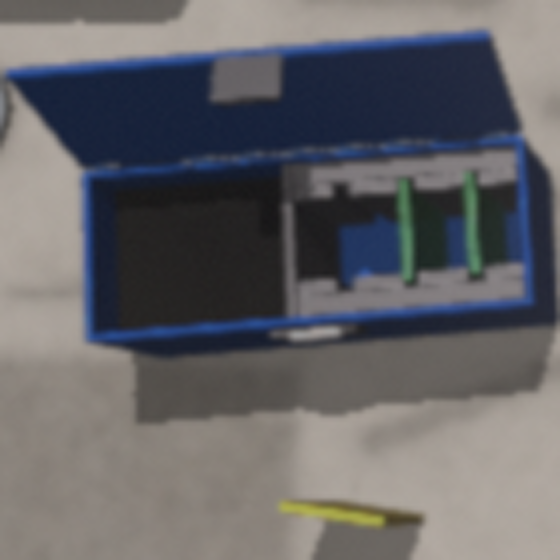

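View pics/c2.png

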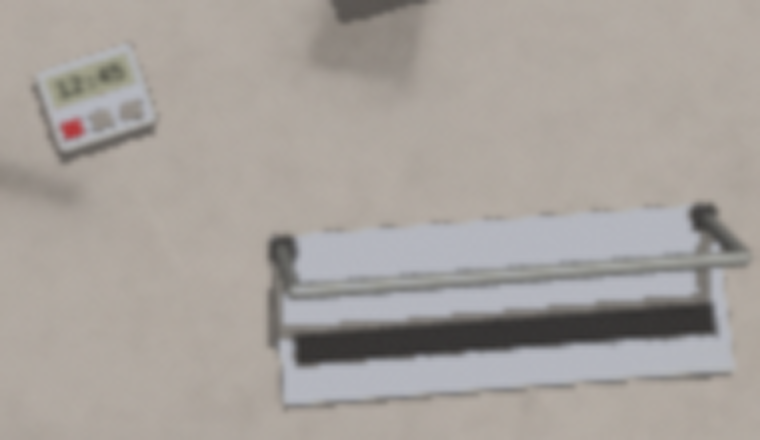

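The case crop shows two green plates, in the middle and -y slots (crop (405,230) and (473,225)). The notch at (343,200) is empty. Candidates: green at (187,227) and (205,225), which fit, and yellow at (170,297), which is the wrong colour and outside the case. In the other crop the strip corners are (296,335), (713,303), (717,333) and (296,365), and the timer is at (97,100).

```bash
cat > h.py <<'E'
from station import robot
import cv2,numpy as np
from scipy.spatial.transform import Rotation as R
np.set_printoptions(precision=4,suppress=True)
def cast(cal,T,uv,z,fish=False):
    uv=np.atleast_2d(uv).astype(float)
    d=np.c_[(uv[:,0]-cal["cx"])/cal["fx"],(uv[:,1]-cal["cy"])/cal["fy"]]
    if fish:
        t=np.linalg.norm(d,axis=1,keepdims=True)+1e-12
        d=np.c_[d/t*np.sin(t),np.cos(t)]
    else: d=np.c_[d,np.ones(len(d))]
    T=np.array(T); w=d@T[:3,:3].T; o=T[:3,3]
    return o+w*((z-o[2])/w[:,2])[:,None]
def fixed(name,uv,z):
    c=robot.get_calibration(name); return cast(c,c["T"],uv,z)
def wpose():
    s=robot.get_state(); T=np.eye(4); T[:3,:3]=R.from_euler("xyz",s["eef_rot"],degrees=True).as_matrix(); T[:3,3]=s["tcp_pos"]; return T
def wrist(T,uv,z):
    c=robot.get_calibration("wrist"); return cast(c,T@np.array(c["mount"]),uv,z,True)
def snap(f,name="wrist"):
    T=wpose(); im=robot.read_camera(name)[:,:,::-1].copy(); cv2.imwrite(f"pics/{f}.png",im); return T,im
E
python3 - <<'E'
from h import *
o=np.array([85,170])
C=fixed("top",np.array([[87,338],[532,303],[522,138],[83,172]])/4+o,.134)
print("case",C,C.mean(0)); d=(C[0]+C[3]-C[1]-C[2])[:2]; print("yaw of +y",np.degrees(np.arctan2(-d[0],d[1])),np.linalg.norm(d)/2, np.linalg.norm(C[0]-C[3]))
o=np.array([255,160])
S=fixed("top",np.array([[296,335],[713,303],[717,333],[296,365]])/4+o,.011)
print("strip",S,S.mean(0));d=(S[0]+S[3]-S[1]-S[2])[:2]; print(np.degrees(np.arctan2(-d[0],d[1])),np.linalg.norm(d)/2)
t=fixed("top",np.array([[37,80],[130,44],[156,122],[64,152]])/4+o,.018);print("timer",t,t.mean(0),np.linalg.norm(t[0]-t[1]),np.linalg.norm(t[1]-t[2]))
P=fixed("top",np.array([[405,180],[408,280],[470,175],[476,275]])/4+np.array([85,170]),.131);print("plates",P)
print("posts",fixed("top",[[160,112],[355,115],[203,142],[357,150],[292,293]],0))
print("lidtop",fixed("top",np.array([[10,72],[488,33]])/4+np.array([85,170]),.134+.107))
E
```

```text
case [[0.4468 0.3868 0.134 ]
 [0.4722 0.1345 0.134 ]
 [0.568  0.1446 0.134 ]
 [0.5424 0.3972 0.134 ]] [0.5074 0.2658 0.134 ]
yaw of +y 5.764800983790549 0.2537466469909813 0.09619602433322129
strip [[ 0.495  -0.1303  0.011 ]
 [ 0.5213 -0.3966  0.011 ]
 [ 0.5021 -0.3986  0.011 ]
 [ 0.4759 -0.1304  0.011 ]] [ 0.4986 -0.264   0.011 ]
5.604498855177691 0.2685270219203594
timer [[ 0.6561  0.039   0.018 ]
 [ 0.6814 -0.0207  0.018 ]
 [ 0.63   -0.0385  0.018 ]
 [ 0.609   0.0202  0.018 ]] [0.6442 0.     0.018 ] 0.06480194374026707 0.05438245239148929
plates [[0.5423 0.2117 0.131 ]
 [0.4842 0.2067 0.131 ]
 [0.5461 0.1742 0.131 ]
 [0.4879 0.1678 0.131 ]]
posts [[ 0.8416  0.3257  0.    ]
 [ 0.8451 -0.199   0.    ]
 [ 0.7604  0.2059  0.    ]
 [ 0.7476 -0.2041  0.    ]
 [ 0.3695 -0.0387  0.    ]]
lidtop [[0.5781 0.3997 0.241 ]
 [0.6047 0.1492 0.241 ]]
```

```bash
cat >> h.py <<'E'
CASE=np.array([.5074,.2658]); CY=np.radians(5.7); STRIP=np.array([.4986,-.264]); RY=np.radians(5.6)
def rz(a): return np.array([[np.cos(a),-np.sin(a)],[np.sin(a),np.cos(a)]])
def case(x,y): return CASE+rz(CY)@[x,y]
DOWN=[180,0,np.degrees(CY)-180]
def lean(sgn,tilt=20):
    t=np.radians(tilt); s,c=np.sin(t),np.cos(t); z=np.array([-s,0,-c]); y=sgn*np.array([c,0,-s])
    M=np.c_[np.cross(y,z),y,z]; Q=np.eye(3); Q[:2,:2]=rz(RY)
    return R.from_matrix(Q@M).as_euler("xyz",degrees=True)
def place_tcp(yr,a,h=0.,tilt=20):
    """TCP for plate lower edge at rack y=yr, h above strip; a = TCP distance up the plate from its lower edge"""
    t=np.radians(tilt); xy=STRIP+rz(RY)@[a*np.sin(t),yr]
    return [*xy,.0115+h+a*np.cos(t)+.003*np.sin(t)]
E
python3 - <<'E'
from h import *
for p in [(*case(0,-57),.25),(*case(0,-57),.1),(*case(0,-95),.1)]:
    for yw in(0,-180): print(p,yw,robot.ik(list(p),[180,0,yw+5.7]))
for y in(-75,75):
  for s in(1,-1):
    print(y,s,lean(s),robot.ik(place_tcp(y/1e3,.095,.15),lean(s)),robot.ik(place_tcp(y/1e3,.095),lean(s)))
s=robot.get_state(); robot.line_to([*s["tcp_pos"][:2],.32])
robot.move_to([*case(-.005,-.076),.26],DOWN)
T,im=snap("w1"); print(T); print(robot.get_state()["clock"])
E
```

```text
(np.float64(6.168625735387423), np.float64(-56.4523674877899), 0.25) 0 None
(np.float64(6.168625735387423), np.float64(-56.4523674877899), 0.25) -180 None
(np.float64(6.168625735387423), np.float64(-56.4523674877899), 0.1) 0 None
(np.float64(6.168625735387423), np.float64(-56.4523674877899), 0.1) -180 None
(np.float64(9.942776225645707), np.float64(-94.2644791463165), 0.1) 0 None
(np.float64(9.942776225645707), np.float64(-94.2644791463165), 0.1) -180 None
-75 1 [-160.     0.    95.6] [ -10.9018   26.7029    8.2326    5.5755  -90.764  -164.3692] [ -10.9074   32.6044   -2.1742    5.7871  -74.5342 -165.9866]
-75 -1 [160.    0.  -84.4] [-10.9018  26.7029   8.2326   5.5755 -90.764   15.6308] [-10.9074  32.6044  -2.1742   5.7871 -74.5342  14.0134]
75 1 [-160.     0.    95.6] None None
75 -1 [160.    0.  -84.4] [  1.6026  20.4688   0.3228   1.3662 -89.8092   3.7524] [  1.6022  27.2231 -10.0147   1.4309 -72.7224   3.3324]
[[-0.9951 -0.0987  0.      0.5102]
 [-0.0987  0.9951 -0.0001  0.1892]
 [-0.     -0.0001 -1.      0.26  ]
 [ 0.      0.      0.      1.    ]]
3.9417
```

View pics/w1.png

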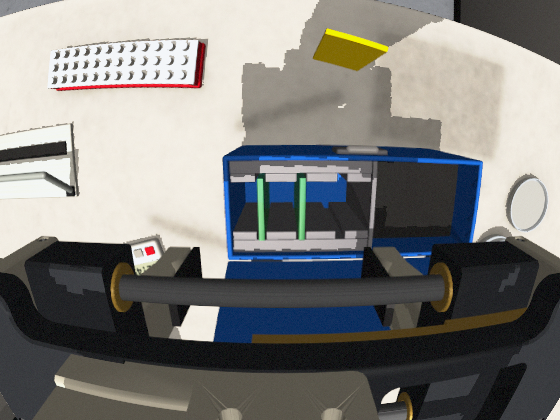

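The wrist view shows both plate top edges, at about (262,207) and (302,207), with the -19 slot empty. I'll measure the tops by colour.

Run:
```python
from h import *
im=cv2.imread("pics/w1.png"); T=wpose()
b,g,r=[im[...,i].astype(int) for i in range(3)]
m=((g>r+40)&(g>b+25)).astype(np.uint8); m[250:]=0
n,l,st,c=cv2.connectedComponentsWithStats(m)
for i in range(1,n):
    if st[i,4]<40: continue
    ys,xs=np.nonzero(l==i); P=wrist(T,np.c_[xs,ys],.131)
    lo,hi=ys.min(),ys.max()
    e=[]
    for v in np.linspace(lo+8,hi-8,5).astype(int):
        q=xs[ys==v]; e.append([q.min()-.5,v]); e.append([q.max()+.5,v])
    E=wrist(T,e,.131); L=(E-[*CASE,0])[:,:2]@rz(CY)
    A=(P-[*CASE,0])[:,:2]@rz(CY)
    print(st[i],"case frame x range",A[:,0].min(),A[:,0].max(),"y edges\n",L[:,1].reshape(-1,2))
```

```text
[257 178   8  63 396] case frame x range -0.02948968187060037 0.02971397359750969 y edges
 [[-0.099  -0.0926]
 [-0.0982 -0.0928]
 [-0.0985 -0.0929]
 [-0.0987 -0.0922]
 [-0.098  -0.0924]]
[298 178   8  62 422] case frame x range -0.029435465900684125 0.028755631412471554 y edges
 [[-0.0611 -0.0548]
 [-0.061  -0.0546]
 [-0.0609 -0.0544]
 [-0.0607 -0.0552]
 [-0.0615 -0.0549]]
```

```bash
cat >> h.py <<'E'
A=.097
def st(msg=""):
    s=robot.get_state(); print(msg,"t",round(s["clock"],1),"tcp",s["tcp_pos"],"F",s["force"],"w",round(s["grip_width"],4),"gf",round(s["grasp_force"],1)); return s
def pick(y,op):
    x,yy=case(0,y)
    robot.grip(op); robot.line_to([x,yy,.26],DOWN,.3); robot.line_to([x,yy,.15],None,.2); robot.line_to([x,yy,.006+A],None,.05); st("down")
    robot.grip(0,30); st("gripped"); robot.line_to([x,yy,.14],None,.08); st(); robot.line_to([x,yy,.30],None,.25); st("up")
E
python3 - <<'E'
from h import *
pick(-.0576,.016)
E
```

```text
down t 7.2 tcp [0.5133 0.2087 0.1033] F [-1.079   0.2028 -0.019 ] w 0.0159 gf 0.0
gripped t 7.6 tcp [0.5133 0.2086 0.1033] F [-0.5664 -0.0764  2.1945] w 0.0056 gf 30.0
 t 8.2 tcp [0.5129 0.2084 0.1398] F [ 0.2249 -0.5016 -0.8353] w 0.0058 gf 30.0
up t 9.0 tcp [0.5123 0.2082 0.298 ] F [-0.5204  0.3669 -0.4242] w 0.006 gf 30.0
```

```bash
cat >> h.py <<'E'
def place(yr,tilt=18.5):
    o=lean(-1,tilt)
    robot.move_to(place_tcp(yr,A,.13,tilt),o); robot.line_to(place_tcp(yr,A,.012,tilt),None,.15)
    robot.wait(.3); f0=st("near")["force"][2]; h=.012
    while h>-.006:
        h-=.001; robot.line_to(place_tcp(yr,A,h,tilt),None,.02); f=robot.get_state()["force"][2]
        if f-f0>2.5: break
    print("h",h,f-f0)
def release(yr,tilt=18.5):
    robot.grip(.02); robot.wait(.4); robot.grip(.05); st("open")
    p=wpose(); robot.line_to(p[:3,3]-.10*p[:3,2],None,.15); st("back")
E
python3 - <<'E'
from h import *
place(-.07)
T,im=snap("p1"); cv2.imwrite("pics/s1.png",robot.read_camera("side")[100:300,200:400,::-1].repeat(3,0).repeat(3,1))
st()
E
```

```text
near t 12.3 tcp [ 0.5363 -0.3307  0.1171] F [-0.1207  0.5434 -0.5874] w 0.0058 gf 30.0
h -0.0010000000000000035 5.173784920951114
 t 15.7 tcp [ 0.5363 -0.3308  0.104 ] F [0.5894 1.503  5.711 ] w 0.0058 gf 30.0
```

View pics/s1.png

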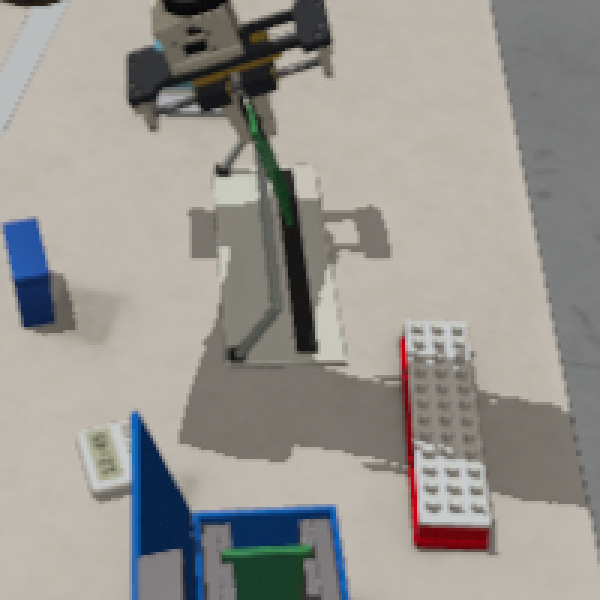

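The side crop shows the gripped plate leaning with its lower edge on the black strip at about (288,215), close to the rail. It met the strip at the expected height, so I release it and fetch the second plate.

Run:
```python
from h import *
release(-.07)
p=wpose(); robot.move_to([.52,-.25,.32],lean(-1,5))
robot.move_to([*case(0,-.0953),.28],DOWN)
pick(-.0953,.0115)
cv2.imwrite("pics/s2.png",robot.read_camera("side")[100:250,230:350,::-1].repeat(4,0).repeat(4,1))
```

```text
open t 17.3 tcp [ 0.5361 -0.3306  0.1034] F [ 0.2549 -0.063  -0.5161] w 0.0503 gf 0.0
back t 18.2 tcp [ 0.567  -0.3273  0.1973] F [-0.2203  0.4088 -0.9672] w 0.0498 gf 0.0
down t 23.7 tcp [0.5171 0.1711 0.1033] F [ 0.8829 -0.6992 -0.868 ] w 0.0114 gf 0.0
gripped t 24.0 tcp [0.5171 0.1711 0.1034] F [-1.4118  0.2233  1.3905] w 0.0061 gf 30.0
 t 24.6 tcp [0.5166 0.1709 0.1398] F [-0.3701  0.5393 -1.3085] w 0.0057 gf 30.0
up t 25.4 tcp [0.516  0.1707 0.2981] F [ 0.1033  0.5134 -0.968 ] w 0.0058 gf 30.0
```

View pics/s2.png

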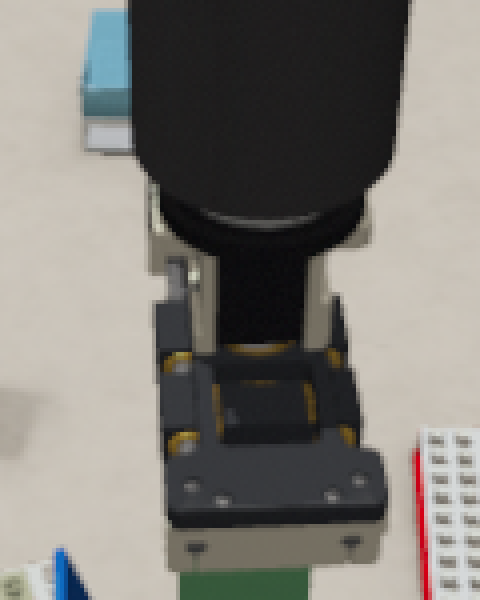

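The arm blocks the rack in that view, but the second plate is held (green at the bottom of the crop). I place it.

Run:
```python
from h import *
place(.07); release(.07)
robot.move_to([.55,-.1,.34],lean(-1,0)); st()
a=robot.read_camera("top")[:,:,::-1]; b=robot.read_camera("side")[:,:,::-1]; cv2.imwrite("pics/top2.png",a); cv2.imwrite("pics/side2.png",b)
rs=lambda i,w:cv2.resize(i,(w,int(i.shape[0]*w/i.shape[1])),interpolation=cv2.INTER_CUBIC)
u=rs(a[160:280,250:460],400); v=rs(b[120:280,200:360],400)
H=max(len(u),len(v)); pad=lambda i:cv2.copyMakeBorder(i,0,H-len(i),0,0,0)
cv2.imwrite("pics/m2.png",np.hstack([pad(u),pad(v)]))
```

```text
near t 28.6 tcp [ 0.5227 -0.1914  0.117 ] F [ 0.3137  0.3689 -1.1152] w 0.0056 gf 30.0
h -0.0010000000000000035 6.424310037723877
open t 33.5 tcp [ 0.5224 -0.1913  0.1034] F [ 0.0305  0.016  -0.4593] w 0.0499 gf 0.0
back t 34.3 tcp [ 0.5532 -0.1881  0.1973] F [-0.873  -0.6536 -0.2411] w 0.0503 gf 0.0
 t 35.0 tcp [ 0.5492 -0.0997  0.3401] F [ 0.0592 -0.2315 -1.6407] w 0.0501 gf 0.0
```

View pics/m2.png

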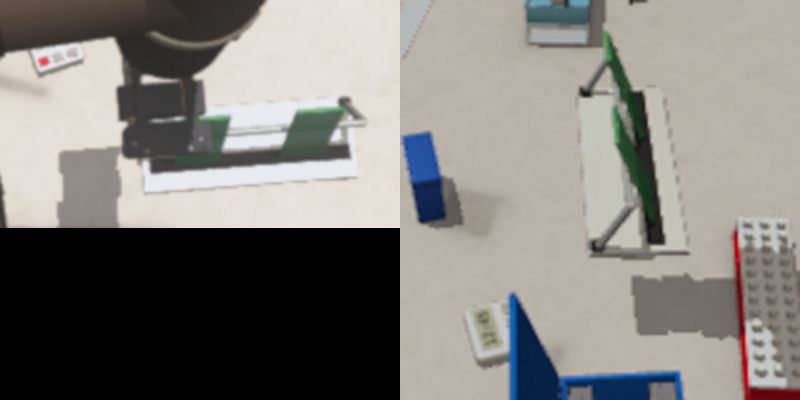

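Both plates lean on the rail, in the side crop at (620,75) and (635,165). They are well apart. Next is the timer.

```bash
cat >> h.py <<'E'
def timer(T,im):
    hsv=cv2.cvtColor(im,cv2.COLOR_BGR2HSV)
    g=im.astype(int); m=((g.min(2)>200)&(g.max(2)-g.min(2)<22)).astype(np.uint8)
    return m
E
python3 - <<'E'
from h import *
for yw in(-69,111): print(yw,robot.ik([.644,0,.05],[180,0,yw]))
print(robot.ik([*case(0,.068),.1],DOWN))
robot.move_to([.62,0,.24],[180,0,-69]); robot.wait(.2)
T,im=snap("t1"); st()
E
```

```text
-69 [ 17.3271  26.5641 -15.2104   0.     -48.2255   3.6729]
111 None
[  52.2597   19.9662  -18.156    -0.      -51.8778 -136.5597]
 t 36.1 tcp [ 0.6202 -0.0007  0.2411] F [ 0.2046  0.0341 -0.2455] w 0.05 gf 0.0
```

View pics/t1.png

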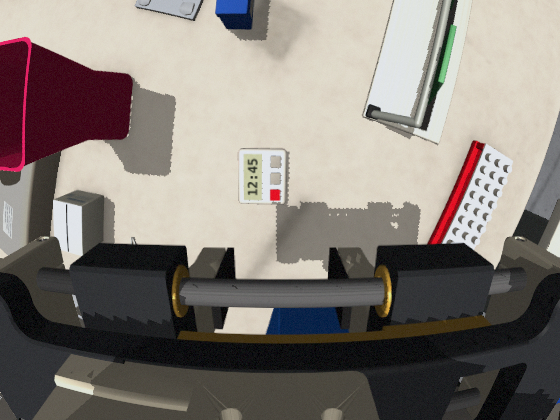

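The wrist view shows the timer face up, corners about (240,149) to (286,203). I'll measure it with a min-area rectangle and then grasp it.

Run:
```python
from h import *
im=cv2.imread("pics/t1.png"); T=wpose()
g=im[140:212,228:300].astype(int)
print(g[5,5],g[36,12],g[12,15])
lab=cv2.cvtColor(im[140:212,228:300],cv2.COLOR_BGR2LAB).astype(int); 
m=(g.min(2)>222)
q=[(228+x,140+y) for y,x in zip(*np.nonzero(m))]; print(len(q),np.ptp(np.array(q),axis=0))
P=wrist(T,q,.018); r=cv2.minAreaRect((P[:,:2]*1000).astype(np.float32)); print(r)
print(wrist(T,[[240,149],[285,149],[286,203],[238,202]],.018))
```

```text
[202 218 224] [231 229 225] [234 229 227]
828 [43 51]
((645.7122802734375, -1.5919265747070312), (51.2950325012207, 61.96315383911133), 19.447797775268555)
[[ 0.6806 -0.0233  0.018 ]
 [ 0.631  -0.0418  0.018 ]
 [ 0.6065  0.0186  0.018 ]
 [ 0.6615  0.0382  0.018 ]]
```

Run:
```python
from h import *
c=[.645,-.0018]; o=[180,0,-69.8]
robot.grip(.08); robot.line_to([*c,.08],o,.2); robot.line_to([*c,.004],None,.06); st("down")
robot.grip(0,20); s=st("grip")
if s["grip_width"]>.045:
    robot.line_to([*c,.3],None,.2); robot.move_to([*case(0,.068),.30],DOWN); st()
    robot.line_to([*case(0,.068),.15],None,.2); robot.wait(.2); f0=st()["force"][2]
    T,im=snap("t2")
    z=.15
    robot.line_to([*case(0,.068),.105],None,.06); z=.105; st()
    while z>.090:
        z-=.001; robot.line_to([*case(0,.068),z],None,.02); f=robot.get_state()["force"]
        if f[2]-f0>2: break
    print(z,f)
```

```text
down t 39.2 tcp [ 0.6454 -0.0017  0.0045] F [-0.1749  0.4921 -0.3924] w 0.08 gf 0.0
grip t 39.7 tcp [ 0.6451 -0.0018  0.0042] F [-0.7921  1.5351  1.2922] w 0.0582 gf 20.0
 t 43.4 tcp [0.5008 0.3332 0.2999] F [-0.0019  0.5016 -1.1144] w 0.0579 gf 20.0
 t 44.5 tcp [0.5011 0.3339 0.1513] F [-0.5914  0.6358 -0.8851] w 0.0581 gf 20.0
 t 45.4 tcp [0.5009 0.3336 0.1053] F [ 0.4229  0.1085 -0.6283] w 0.0581 gf 20.0
0.09299999999999999 [-2.5577 -0.5992  9.1007]
```

View pics/t2.png

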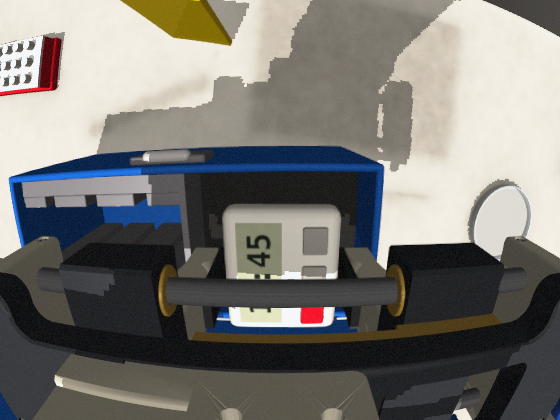

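The timer is centred in the tray, at (280,265), and touched the floor. I release it, then check the rack and the tray.

Run:
```python
from h import *
robot.grip(.0615); st(); robot.line_to([*case(0,.068),.16],None,.06); st(); robot.line_to([*case(0,.068),.32],None,.25)
robot.grip(0); robot.move_to([*case(.135,0),.32],DOWN); st()
a=robot.read_camera("top")[:,:,::-1]; cv2.imwrite("pics/top3.png",a)
b=robot.read_camera("side")[:,:,::-1]; cv2.imwrite("pics/side3.png",b)
u=cv2.resize(a[150:280,90:460],(800,281),interpolation=cv2.INTER_CUBIC); v=cv2.resize(b[140:420,200:573],(400,311)); v=cv2.copyMakeBorder(v,0,0,0,400,0)
cv2.imwrite("pics/m3.png",np.vstack([u,v]))
```

```text
t 48.8 tcp [0.5006 0.3334 0.0927] F [ 0.3733  1.1658 -0.819 ] w 0.0615 gf 0.0
 t 50.0 tcp [0.5005 0.3333 0.1595] F [ 0.0136 -0.2859  0.3255] w 0.0616 gf 0.0
 t 52.6 tcp [0.6424 0.2785 0.3191] F [ 0.2448 -0.1358 -0.2084] w 0.0005 gf 0.0
```

View pics/m3.png

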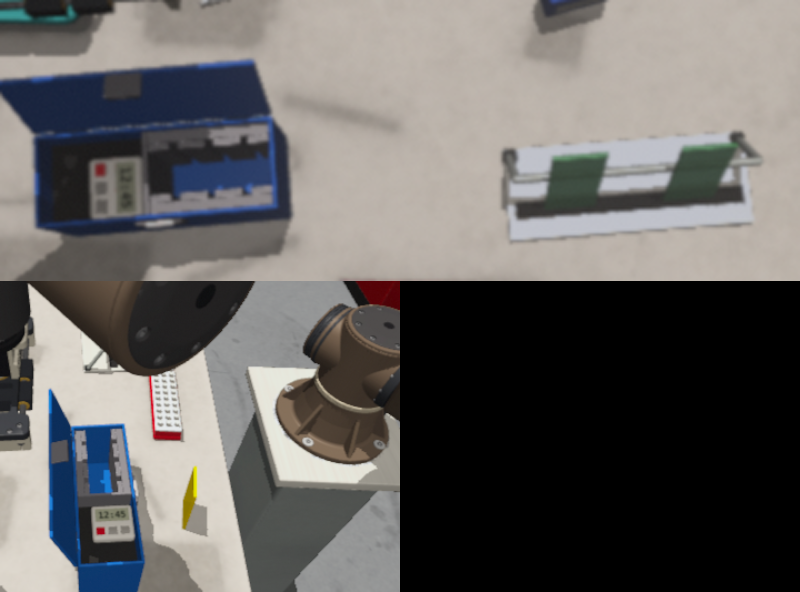

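The timer lies flat in the tray, and both plates lean square on the rail. I'll check the lower edges numerically and then start swinging the lid from behind.

```bash
cat >> h.py <<'E'
def lid_tcp(phi,r=.1,off=.010,press=0):
    n=np.array([np.sin(phi),np.cos(phi)]); u=np.array([-np.cos(phi),np.sin(phi)])
    q=np.array([.05,.134])+r*u+(.006+off*np.sin(phi)-press)*n
    return [*case(q[0],0),q[1]]
E
python3 - <<'E'
from h import *
im=cv2.imread("pics/top3.png"); b,g,r=[im[...,i].astype(int) for i in range(3)]
m=((g>r+15)&(g>b+8)).astype(np.uint8); m[:,:320]=0; m[260:]=0; m[:200]=0
n,l,s,c=cv2.connectedComponentsWithStats(m)
for i in range(1,n):
    if s[i,4]<60: continue
    ys,xs=np.nonzero(l==i); x0,x1=xs[ys>ys.max()-8].min(),xs[ys>ys.max()-8].max()
    e=[[x,ys[xs==x].max()+.5] for x in range(x0+2,x1-1)]
    L=(fixed("top",e,.012)[:,:2]-STRIP)@rz(RY); print(s[i],"edge x first/last",L[:4,0].mean(),L[-4:,0].mean(),"y",L[0,1],L[-1,1])
robot.line_to([*case(.135,0),.205],None,.15); st()
x=.135
while x>.058:
    x-=.007; robot.line_to([*case(x,0),.205],None,.06); f=robot.get_state()["force"]; print(round(x,3),f)
    if np.linalg.norm(f)>12: break
T,_=snap("x"); cv2.imwrite("pics/l1.png",cv2.resize(robot.read_camera("side")[200:420,180:400,::-1],None,fx=2,fy=2)); st()
E
```

```text
[406 216  26   6  90] edge x first/last 0.05325579960619819 0.05426274547286725 y -0.07422543392770904 -0.12869569866894456
[346 220  25   6  92] edge x first/last 0.053340837582220545 0.0519652224886392 y 0.08043373599993615 0.02903811112047008
 t 53.6 tcp [0.6422 0.2796 0.2063] F [ 0.2191 -0.3145  0.2054] w 0.0006 gf 0.0
0.128 [0.3229 0.0937 0.811 ]
0.121 [-0.2736 -0.3283  1.2283]
0.114 [-0.3123 -0.5212  0.6761]
0.107 [0.2335 0.5271 0.3705]
0.1 [ 0.1751 -0.4138  0.2135]
0.093 [-0.856  -0.3997  0.8342]
0.086 [ 0.3727  0.235  -0.4367]
0.079 [ 0.1556 -0.3454  0.0051]
0.072 [0.3679 0.6559 0.1328]
0.065 [ 0.6667  0.6847 -0.5297]
0.058 [-0.0259 -0.177   0.414 ]
 t 56.6 tcp [0.5651 0.2716 0.2049] F [ 0.0966  0.6279 -0.2531] w 0.0005 gf 0.0
```

View pics/l1.png

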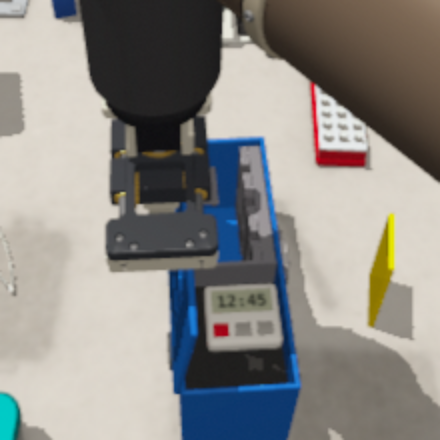

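The lid is now about upright against the fingers. My mask caught only the bright plate tops, so I'll redo the lower-edge check with a looser mask before closing.

Run:
```python
from h import *
im=cv2.imread("pics/top3.png"); b,g,r=[im[...,i].astype(int) for i in range(3)]
m=((g>r+8)&(g>b+5)).astype(np.uint8); m[:,:320]=0; m[260:]=0; m[:200]=0
n,l,s,c=cv2.connectedComponentsWithStats(m)
for i in range(1,n):
    if s[i,4]<60: continue
    ys,xs=np.nonzero(l==i); k=ys>ys.max()-6; x0,x1=xs[k].min(),xs[k].max()
    e=[[x,ys[xs==x].max()+.5] for x in range(x0+2,x1-1)]
    L=(fixed("top",e,.012)[:,:2]-STRIP)@rz(RY); print(s[i],"edge x",L[:,0],"y",L[0,1],L[-1,1])
print(im[228:252:1,355].tolist())
```

```text
[398 215  34  27 558] edge x [0.0039 0.0037 0.001  0.0033 0.0031 0.0029 0.0027 0.0025 0.0023 0.0021
 0.0019 0.0018 0.0016 0.0039 0.0037 0.0035 0.0008 0.0006 0.0029] y -0.047751998191185765 -0.09385734857460454
[343 220  28  26 551] edge x [0.0018 0.0042 0.0015 0.0013 0.0036 0.0034 0.0032 0.003  0.0003 0.0026
 0.0024 0.0022 0.0021 0.0019 0.0017 0.0015 0.0013 0.0036 0.0034] y 0.09331339975883067 0.04712067860005401
[[63, 75, 62], [62, 75, 61], [62, 74, 61], [60, 72, 59], [59, 71, 58], [63, 75, 61], [66, 77, 63], [66, 77, 63], [66, 77, 63], [65, 77, 62], [67, 78, 63], [64, 75, 62], [60, 71, 58], [56, 67, 56], [56, 66, 55], [54, 63, 53], [53, 62, 53], [54, 62, 54], [54, 58, 55], [55, 57, 58], [66, 68, 70], [117, 116, 116], [180, 173, 172], [200, 191, 190]]
```

Both plates have their lower edges along the strip's middle, parallel to it within a few mm. Now I swing the lid down.

Run:
```python
from h import *
for phi,r in zip([1.4,1.2,1.0,.8,.6,.45,.3,.2,.14],[.08,.088,.095,.1,.1,.102,.103,.104,.105]):
    robot.line_to(lid_tcp(phi,r,.010),None,.08); f=robot.get_state()["force"]; print(phi,f)
    if np.linalg.norm(f)>25: break
T=wpose(); z=T[2,3]; xy=case(-.055,0)
for i in range(20):
    z-=.0015; robot.line_to([*xy,z],None,.03); f=robot.get_state()["force"]; print(round(z,4),f[2])
    if f[2]>25: break
robot.wait(.3); st("press")
robot.line_to([*xy,.28],None,.15); st()
robot.move_to([.35,.1,.35],DOWN)
a=robot.read_camera("top")[:,:,::-1]; b=robot.read_camera("side")[:,:,::-1]
u=cv2.resize(a[150:300,90:460],(800,324)); v=cv2.resize(b[180:420,200:400],(222,266)); v2=cv2.resize(b[120:260,240:360],(228,266)); v=cv2.copyMakeBorder(np.hstack([v,v2]),0,0,0,350,0)
cv2.imwrite("pics/m4.png",np.vstack([u,v])); st()
```

```text
1.4 [ 0.3769 -0.5479 -0.5291]
1.2 [ 0.1756  0.0961 -0.7119]
1.0 [-0.2873  0.0597 -0.24  ]
0.8 [ 0.7827 -0.0581  0.8363]
0.6 [ 0.0502  0.5936 -0.1012]
0.45 [0.2215 0.8154 0.7299]
0.3 [-0.6156 -0.0588 -0.0045]
0.2 [ 0.2531 -0.5705  0.3534]
0.14 [-0.036   0.0574 -0.0665]
0.1542 -0.08907676410951078
0.1527 0.24626983570197392
0.1512 5.150243926100555
0.1497 6.57187871204306
0.1482 6.8517832085521775
0.1467 4.250374593186513
0.1452 1.5035534025296569
0.1437 0.10949317462768304
0.1422 -1.0335752992391558
0.1407 0.4639807486973154
0.1392 10.290971566810247
0.1377 22.047241671469877
0.1362 32.667314770161695
press t 63.4 tcp [0.453  0.2605 0.1399] F [-14.0359  -3.5446  32.5988] w 0.0005 gf 16.6
 t 64.5 tcp [0.4522 0.26   0.2788] F [ 0.0605  0.3189 -0.4902] w 0.0004 gf 0.0
 t 65.4 tcp [0.3502 0.1004 0.3494] F [0.2815 0.0581 0.1062] w 0.0005 gf 0.0
```

View pics/m4.png

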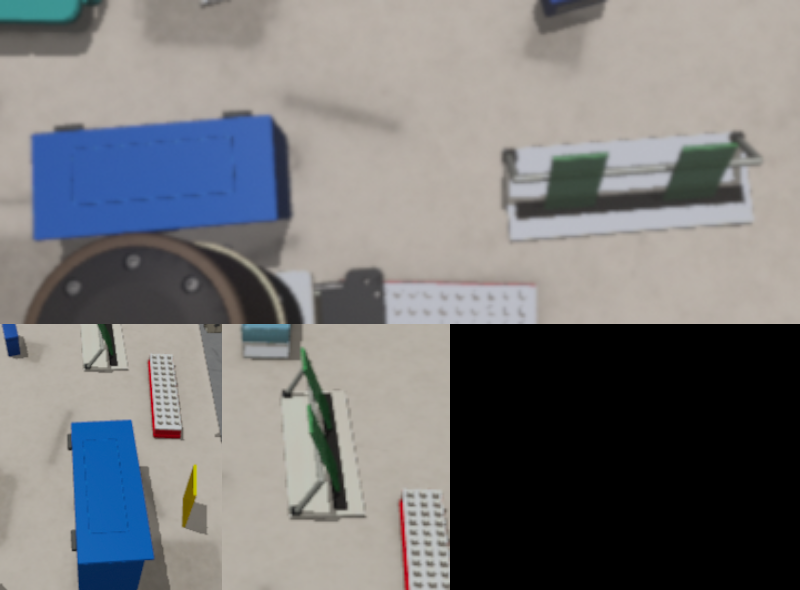

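The lid is flat shut: the catch gave way, and the firm stop came with the TCP at 140 mm, the height of the shut lid's top. The plates haven't moved. I'm handing in.

```bash
python3 -c "
from station import robot
robot.wait(.5); print(robot.job_done())"
```

```text
the job is handed in; nothing more can be done
None
```

I handed the job in at about 66 s: both plates in the case lean on the rack (there were only two at this start), the timer lies flat in the tray, and the lid is pressed shut past its catch; the hand-in call returned no verdict.

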